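# Sweep the stray oval cookies into the guard

### The arm

A 6-joint arm with a two-finger parallel gripper is mounted at the origin on a cart in front of the work surface, level with it; the furniture and walls round the work are solid. World frame = base frame: x ahead of the robot, y to its left, z up, the work surface at z = 0. Lengths are in m, angles in rad, forces in N, time in s.
With the tool pointing down it reaches from about 0.35 to 0.875 m from the base axis. Payload 4.2 kg.
Tool frame: the origin (TCP) lies on the centre line of the jaws, within the pads' length; the fingertips stand 25 mm ahead of it and the grasp point (between the pads) lies 6 mm ahead of it; x points along the fingers, z is the direction in which the jaws open and shut, and the axes are right-handed (so a half turn about x gives the same grasp; the last joint's range is limited). The gripper opens to 87 mm and grips with 3 to 60 N. Pads are 19 mm wide; open, the fingers measure 117 mm over their backs; the gripper's body (75 mm by 190 mm) begins 51 mm behind the grasp point.
Start: joints at [-0.87, 0.385, 0.008, 0, -1.194, -0.259], TCP at [0.267, -0.565, 0.22] pointing down, gripper open.
Joint ranges: [-3.14, 3.14], [-1.21, 2.06], [-1.07, 1.41], [-3.16, 2.05], [-2.99, -0.16], [-3.1, 3.1]. Speed limits (rad/s): [2.79, 2.79, 3.14, 3.14, 3.14, 3.14].

### API

Orientations are given as a 3x3 rotation matrix whose columns are the frame's x, y, z axes.
In Python, from station import manip gives the robot as it stands. The module is installed in compiled form; this text tells all that it offers.
- The arm moves only by the shell command python3 -m creep 'ROWS' [FORCE]. ROWS is JSON, a list of rows, each a list of 3 entries, a list of its own where there are three numbers: the turn, a rotation vector about the world's x, y, z in rad, then the shift along the world's x, y, z in mm, then the opening, from 0 (shut) to 1 (fully open). A call has exactly 10 rows; each row shifts and turns the pose as measured when the row begins; what a row does not reach is not made up. A row lasts 1/8 s, in which the tool goes at most 62.5 mm and 10.7 degrees, less where a joint would pass 70% of its speed; a pose out of reach is approached as far as the arm can. A call with a gripper value outside its range is refused whole. The fingers move at their own pace and stop on an object; FORCE is the grip in N (left out, the last holds). Time passes only in rows, so rows that do not move let the fingers close, or fill a call up. It gives the time, the measured TCP pose, the force and the opening at its end, in the units of the state.
- manip.sense(): the state, without advancing time (a new reading comes with each control period).
- manip.read_camera(name): name is "scene" or "top" or "wrist"; returns a dict with "img" (384x512x3 uint8, red, green, blue), "fov_y" (degrees; the focal length in pixels is half the picture's height over the tangent of half this angle, whatever the lens; pixels are square), "cx", "cy" (the principal point, pixels), "R" (3x3) and "t" (3): a world point X has camera coordinates R X + t. Camera axes: x right, y down, z forward; pixel columns grow to the right and rows downward; lengths in m; the calibration is good to about 2 mm. A picture is of the moment at which its call begins. There is no depth.
- manip.job_done(): hands the job in, once; it reports no verdict.
The state is a dict: "t": time; "q": joint angles; "joint_velocities": joint speeds; "joint_torque": joint torques, N m; "eef_pos": TCP position; "tool_rot": TCP orientation; "force": force on the tool from outside, world axes, zero at the start; "moment": the same for the moment, N m; "width": opening from 0.0 (shut) to 1.0 (fully open).
Only numpy, scipy, OpenCV 4.12 (cv2) and the standard library are available. Lean on these libraries where they do the work, as an engineer would, in place of code of your own. Each camera call takes 0.05 s, during which the arm holds its last target.

### The job

Two oval cookies and a heart-shaped one lie in a loose row on the work table, off the open side of the three-sided steel guard. With the fingers, gently sweep both oval cookies along the table through the open side of the guard, well inside so that nothing sticks out, without pinching, lifting or flicking them. Leave the heart cookie and everything else, such as the nearby dish, bundle of ties and cup, where they are, and finish clear of everything.

Things in the scene. Friction and masses are not known exactly. Their poses are not given: they have to be found in the camera images.
- guard: Fixed three-sided steel sweep guard without floor, the table lies between its walls. Origin on the table amid the enclosed area, z up: inside walls at x = -100, x = +100 and y = -80 mm, open side at y = +80 mm (roughly to the robot's left). Walls 3 mm thick, 33 mm high, with a hem 5 mm thick on top and a foot flange 22 mm wide, 2 mm thick outside. Place and angle vary.
- oval_a: Oval baked cookie lying flat on the table, about 34 mm along its x by 52 mm along its y and 8 mm thick, 10 to 18 g, slides freely. Origin at the centre of its underside, z up. The two oval cookies are alike.
- oval_b: Oval baked cookie lying flat on the table, about 34 mm along its x by 52 mm along its y and 8 mm thick, 10 to 18 g, slides freely. Origin at the centre of its underside, z up. The two oval cookies are alike.
- heart: Heart-shaped baked cookie, 51 x 57 mm, 8 mm thick, lying flat in a loose row with the two oval ones, at either end or between them. Origin at the centre of its underside. To be left alone.
- dish: Empty round steel dish, 108 mm across, 16 mm high, beyond the cookies to the robot's left. Origin at the centre of its underside. Loose, to be left alone.
- ties: Bundle of thin straw-like bag ties held by a band, 14 x 96 mm (long along its y), 14 mm high, near the table's front edge. Origin at the centre of its underside. Loose, to be left alone.
- cup: Small empty white cup, 55 mm across, 40 mm high, behind the sweeping area. Origin at the centre of its underside. Loose, to be left alone.
Mind the look-alikes: they are no part of the job. Leave any green or purple look-alike of the oval_a alone.

How it is judged:
By the outcome, as a careful person would: the job done as asked, in the order asked, and still so for the second after the job is handed in, with the robot touching nothing.
It also fails if it takes over 67 s, if anything falls off the work surface, if the arm or the gripper's body presses on something with over 40 N, if the wrist force passes 120 N, or if a joint passes its speed limit or range.

## Working session

There is one attempt and no reset: what is moved stays moved. The work goes in short steps, Python scripts to look and compute and a shell command to move; the robot and the scene stay as the last step left them, time stands still between calls to the robot, and variables do not carry over. Pictures are saved under pics/ and viewed, and the job is handed in when it is done.

```bash
mkdir -p pics
cat > h.py <<'E'
import numpy as np, cv2
from station import manip
def cam(n,save=None):
    d=manip.read_camera(n)
    if save: cv2.imwrite('pics/'+save,cv2.cvtColor(d['img'],cv2.COLOR_RGB2BGR))
    return d
def f(d): return d['img'].shape[0]/2/np.tan(np.radians(d['fov_y'])/2)
def ray(d,u,v,z=0.):
    R=np.array(d['R']);t=np.array(d['t']);c=-R.T@t
    r=R.T@np.array([(u-d['cx'])/f(d),(v-d['cy'])/f(d),1])
    return c+r*(z-c[2])/r[2]
def proj(d,X):
    p=np.array(d['R'])@np.array(X)+np.array(d['t']);return p[:2]/p[2]*f(d)+[d['cx'],d['cy']]
E
python3 - <<'E'
from h import *
for n in ('top','scene'):
    d=cam(n,n+'0.png'); print(n,d['fov_y'],-np.array(d['R']).T@d['t'])
s=manip.sense();print(s['t'],s['eef_pos'],s['tool_rot'],s['width'],s['force'])
E
```

```text
top 50.72625137027079 [0.49232826 0.05633331 0.9106456 ]
scene 53.90059764217686 [0.11548531 0.65292025 0.57336633]
0.1 [ 0.26699646 -0.56450017  0.21877667] [[-9.38134392e-04 -9.04054049e-01 -4.27417123e-01]
 [ 1.71880232e-03 -4.27418138e-01  9.04052422e-01]
 [-9.99998083e-01  1.13477124e-04  1.95486585e-03]] 1.002763795460638 [-0.58863734 -0.30508028  0.18429469]
```

```bash
python3 -c "
import cv2
a=[cv2.imread('pics/%s0.png'%n) for n in('top','scene')]
print([x.shape for x in a])"
```

```text
[(384, 512, 3), (384, 512, 3)]
```

View pics/top0.png

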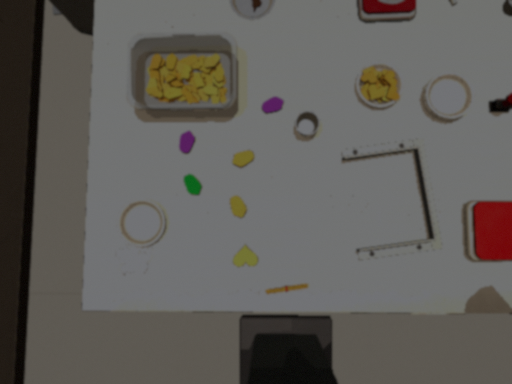

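View pics/scene0.png

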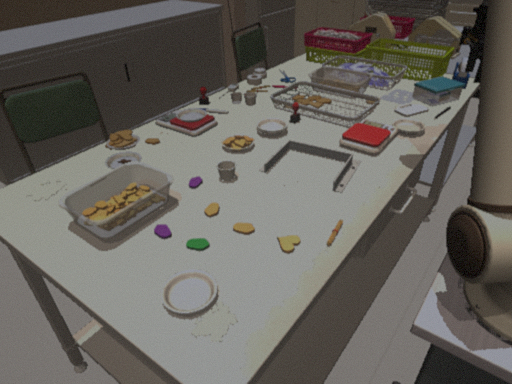

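The top view shows yellow ovals at about (243,158) and (238,206), and the heart at (245,256). The guard opening faces left with its wall ends at (343,158) and (358,250). The cup is at (306,125), the ties at (287,288), and the look-alikes at (193,184), (187,142) and (273,105).

Run:
```python
from h import *
d=cam('top');im=d['img']
big=cv2.resize(im[80:310,120:460],None,fx=2.3,fy=2.3,interpolation=cv2.INTER_CUBIC)
big=cv2.convertScaleAbs(big,alpha=1.3)
cv2.imwrite('pics/top0z.png',cv2.cvtColor(big,cv2.COLOR_RGB2BGR))
hsv=cv2.cvtColor(im,cv2.COLOR_RGB2HSV)
m=((hsv[...,1]>90)&(hsv[...,2]>60)).astype(np.uint8)
cs,_=cv2.findContours(m,cv2.RETR_EXTERNAL,cv2.CHAIN_APPROX_NONE)
for c in cs:
    if cv2.contourArea(c)<60: continue
    (u,v),_,_=cv2.minAreaRect(c)
    if not(120<u<340 and 90<v<310): continue
    w=np.array([ray(d,*p[0],z=.006)[:2]*1000 for p in c],np.float32)
    r=cv2.minAreaRect(w); print((round(u),round(v)),hsv[int(v),int(u)],np.round(r[0]),np.round(r[1]),round(r[2]), 'x',w[:,0].min().round(),w[:,0].max().round(),'y',w[:,1].min().round(),w[:,1].max().round())
print('cup rim',ray(d,307,119,.04),ray(d,306,125,.02))
for p in [(343,158),(358,250),(416,150),(432,238)]: print(p,ray(d,*p,z=.033))
```

```text
(287, 288) [  9 196 112] [374.  23.] [10. 91.] 9 x 363.0 383.0 y -22.0 68.0
(245, 259) [ 31 140 115] [436. 115.] [44. 45.] 45 x 423.0 465.0 y 88.0 139.0
(238, 206) [ 26 169 115] [554. 131.] [48. 31.] 14 x 532.0 577.0 y 115.0 149.0
(192, 184) [ 66 231  97] [603. 234.] [49. 31.] 27 x 581.0 627.0 y 217.0 254.0
(243, 158) [ 26 168 114] [662. 120.] [34. 45.] 0 x 645.0 679.0 y 97.0 143.0
(186, 142) [147 170  93] [701. 250.] [47. 30.] 1 x 677.0 724.0 y 235.0 265.0
(272, 104) [147 170  93] [788.  54.] [31. 47.] 14 x 770.0 805.0 y 31.0 75.0
cup rim [ 0.74284867 -0.0222933   0.04      ] [ 0.73487191 -0.02173555  0.02      ]
(343, 158) [ 0.65722344 -0.10050035  0.033     ]
(358, 250) [ 0.45802554 -0.12879636  0.033     ]
(416, 150) [ 0.67428827 -0.25890774  0.033     ]
(432, 238) [ 0.48379655 -0.28601991  0.033     ]
```

View pics/top0z.png

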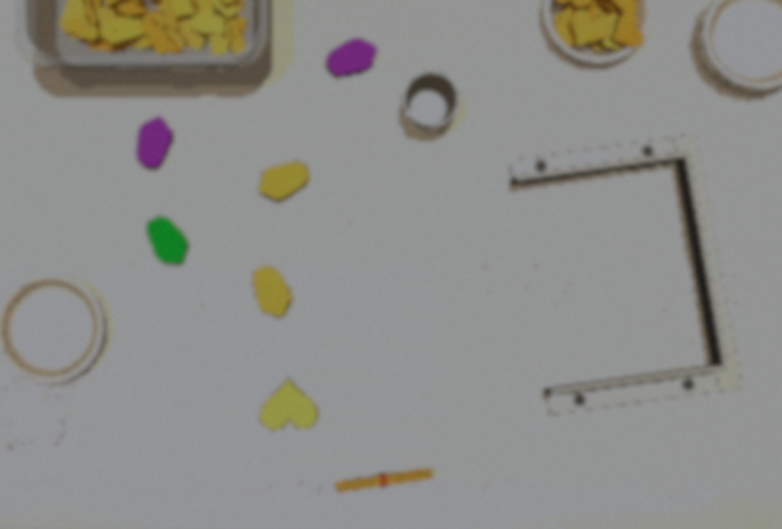

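```bash
python3 -m creep '[[[0,0,0.05],[15,38,0],0.14],[[0,0,0.05],[15,38,0],0.14],[[0,0,0.05],[15,38,0],0.14],[[0,0,0.05],[15,38,0],0.14],[[0,0,0.05],[15,38,0],0.14],[[0,0,0.05],[15,38,0],0.14],[[0,0,0.05],[15,38,0],0.14],[[0,0,0.05],[15,38,0],0.14],[[0,0,0.05],[15,38,0],0.14],[[0,0,0.05],[15,38,0],0.14]]'
python3 -m creep '[[[0,0,0.05],[15,38,0],0.14],[[0,0,0.05],[15,38,0],0.14],[[0,0,0.05],[15,38,0],0.14],[[0,0,0.05],[15,38,0],0.14],[[0,0,0.05],[15,38,0],0.14],[[0,0,0.05],[15,38,0],0.14],[[0,0,0.05],[15,38,0],0.14],[[0,0,0.05],[15,38,0],0.14],[[0,0,0.05],[15,38,0],0.14],[[0,0,0.05],[10,20,0],0.14]]'
```

```text
t: 1.4
eef_pos: [0.4177, -0.1736, 0.2153]
tool_rot: [[-0.006, -0.58, -0.815], [0.003, -0.815, 0.58], [-1.0, 0.001, 0.007]]
force: [-0.2, -0.5, -0.2]
width: 0.144
t: 2.65
eef_pos: [0.5641, 0.2024, 0.2133]
tool_rot: [[-0.01, -0.099, -0.995], [-0.001, -0.995, 0.099], [-1.0, 0.002, 0.01]]
force: [-0.2, -0.9, -0.8]
width: 0.141
```

```bash
python3 -m creep '[[[0,0,0],[-1,-3,-20],0.14],[[0,0,0],[-1,-3,-20],0.14],[[0,0,0],[-1,-3,-20],0.14],[[0,0,0],[-1,-3,-20],0.14],[[0,0,0],[-1,-3,-20],0.14],[[0,0,0],[-1,-3,-20],0.14],[[0,0,0],[-1,-3,-20],0.14],[[0,0,0],[-1,-3,-10],0.14],[[0,0,0],[0,-2,0],0.14],[[0,0,0],[0,0,0],0.14]]'
python3 - <<'E'
from h import *
for n in ('top','scene','wrist'): cam(n,n+'1.png')
a=np.hstack([cv2.resize(cv2.imread('pics/%s1.png'%n),(400,300)) for n in('scene','wrist')]); cv2.imwrite('pics/m1.png',a)
E
```

```text
t: 3.9
eef_pos: [0.5554, 0.1777, 0.0564]
tool_rot: [[-0.013, -0.095, -0.995], [-0.002, -0.995, 0.096], [-1.0, 0.004, 0.013]]
force: [0.4, 0.3, -0.2]
width: 0.138
```

View pics/m1.png

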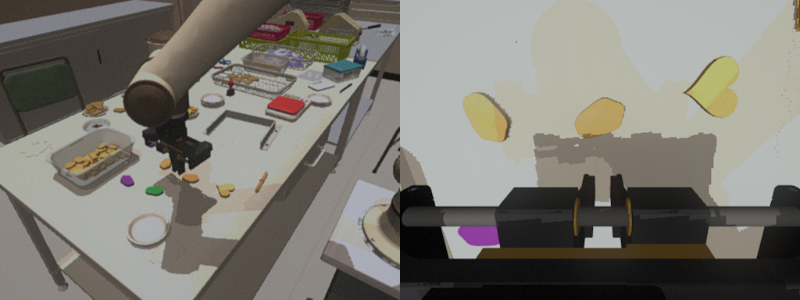

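View pics/top1.png

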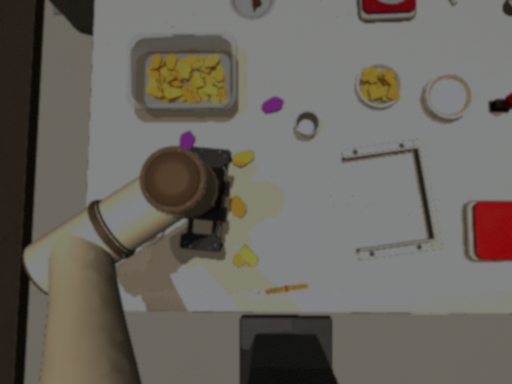

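The wrist view shows the closed finger pair directly behind oval A, centred on it at column ~602 of the montage. The neighbouring cookies are clear to both sides. Next I descend behind it.

```bash
python3 -m creep '[[[0,0,0],[0,0,-7],0.14],[[0,0,0],[0,0,-7],0.14],[[0,0,0],[0,0,-6],0.14],[[0,0,0],[0,0,-4],0.14],[[0,0,0],[0,0,-1],0.14],[[0,0,0],[0,0,0],0.14],[[0,0,0],[0,-3,0],0.14],[[0,0,0],[0,-3,0],0.14],[[0,0,0],[0,0,0],0.14],[[0,0,0],[0,0,0],0.14]]'
```

```text
t: 5.3
eef_pos: [0.5559, 0.1718, 0.0307]
tool_rot: [[-0.011, -0.095, -0.995], [-0.001, -0.995, 0.095], [-1.0, 0.002, 0.011]]
force: [-0.7, 1.1, 0.5]
width: 0.138
```

```bash
python3 -m creep '[[[0,0,0],[0,0,-2],0.14],[[0,0,0],[-0.3,-4,0],0.14],[[0,0,0],[-0.3,-4,0],0.14],[[0,0,0],[-0.5,-6,0],0.14],[[0,0,0],[-0.6,-8,0],0.14],[[0,0,0],[-0.8,-10,0],0.14],[[0,0,0],[-0.8,-10,0],0.14],[[0,0,0],[-0.8,-10,0],0.14],[[0,0,0],[-0.8,-10,0],0.14],[[0,0,0],[-0.8,-10,0],0.14]]'
python3 - <<'E'
from h import *
for n in ('top','scene','wrist'): cam(n,n+'2.png')
a=np.hstack([cv2.resize(cv2.imread('pics/%s2.png'%n),(400,300)) for n in('top','wrist')]); cv2.imwrite('pics/m2.png',a)
E
```

```text
t: 6.55
eef_pos: [0.5496, 0.0947, 0.0286]
tool_rot: [[-0.011, -0.095, -0.995], [-0.001, -0.995, 0.095], [-1.0, 0.002, 0.011]]
force: [-0.4, -0.3, 0.6]
width: 0.145
```

View pics/m2.png

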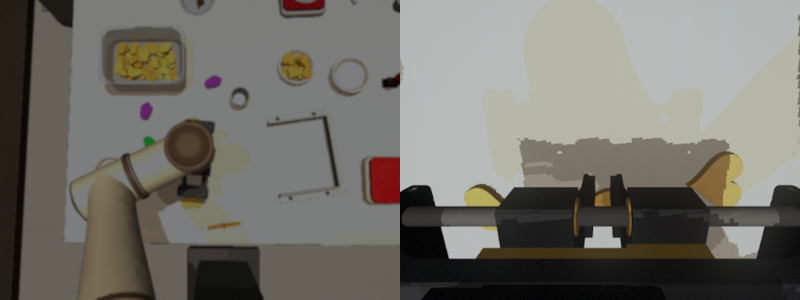

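Run:
```python
from h import *
d=cam('wrist');s=manip.sense();p=np.array(s['eef_pos']);print(p,-np.array(d['R']).T@d['t'],d['R'])
k=400/512
print('tip',proj(d,p+[0,0,-.025])*k,'tcp',proj(d,p)*k,'cookie exp',proj(d,p+[0,-.026,-.022])*k,'cookie front',proj(d,p+[0,-.045,-.022])*k)
im=cv2.imread('pics/wrist2.png')[180:360,180:360]
cv2.imwrite('pics/w2z.png',cv2.resize(im,None,fx=3,fy=3))
print([ray(d,u/k,197/k,z=.004) for u in (203,)], ray(d,330/k-0,160/k,.006))
t=cv2.imread('pics/top2.png')[90:270,180:360];cv2.imwrite('pics/t2z.png',cv2.resize(t,None,fx=3,fy=3))
```

```text
[0.54987067 0.09531184 0.02870579] [0.5431171  0.01394791 0.19413291] [[-0.99534474  0.09572306  0.01122219]
 [ 0.0947515   0.95057894  0.29567183]
 [ 0.01763504  0.29535872 -0.95522366]]
tip [201.1920997  172.44440992] tcp [201.3818679  184.45710963] cookie exp [198.35551105 146.76906826] cookie front [196.12156852 125.68249597]
[array([0.55061858, 0.12089485, 0.004     ])] [0.43179853 0.09391783 0.006     ]
```

View pics/w2z.png

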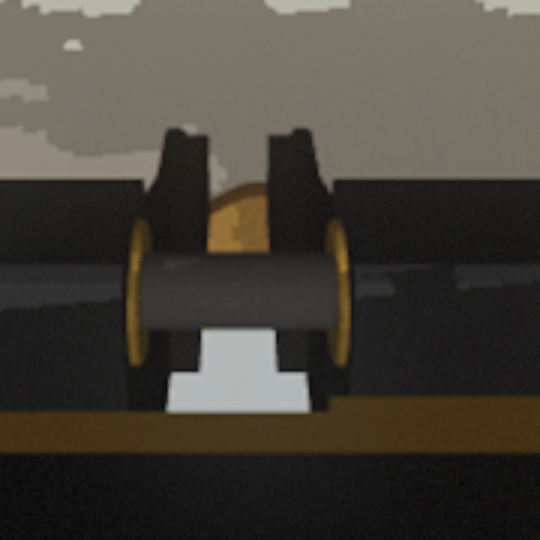

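View pics/t2z.png

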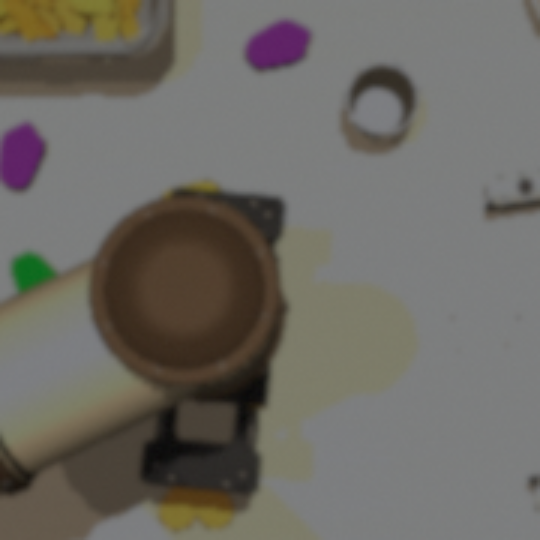

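View pics/scene2.png

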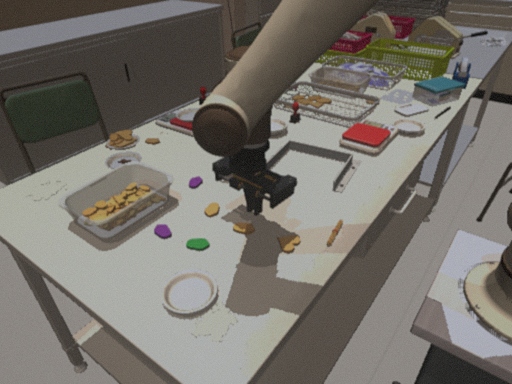

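The scene view shows oval A still at (243,228). The fingers passed just above it with no force, so the tips are higher than the nominal 3.6 mm. Nothing lies below them here, so I probe down gently to find the table.

```bash
python3 -m creep '[[[0,0,0],[0,-3,0],0.14],[[0,0,0],[0,-3,0],0.14],[[0,0,0],[0,0,-1],0.14],[[0,0,0],[0,0,-1],0.14],[[0,0,0],[0,0,-1],0.14],[[0,0,0],[0,0,0],0.14],[[0,0,0],[0,0,0],0.14],[[0,0,0],[0,0,0],0.14],[[0,0,0],[0,0,0],0.14],[[0,0,0],[0,0,0],0.14]]'
python3 -m creep '[[[0,0,0],[0,0,-1],0.14],[[0,0,0],[0,0,-1],0.14],[[0,0,0],[0,0,0],0.14],[[0,0,0],[0,0,0],0.14],[[0,0,0],[0,0,0],0.14],[[0,0,0],[0,0,0],0.14],[[0,0,0],[0,0,0],0.14],[[0,0,0],[0,0,0],0.14],[[0,0,0],[0,0,0],0.14],[[0,0,0],[0,0,0],0.14]]'
python3 -c "
from h import *
for n in ('scene',): cam(n,n+'3.png')
t=cv2.imread('pics/scene3.png')[140:260,180:340];cv2.imwrite('pics/s3z.png',cv2.resize(t,None,fx=4,fy=4,interpolation=cv2.INTER_CUBIC))"
```

```text
t: 8.0
eef_pos: [0.5501, 0.09, 0.0254]
tool_rot: [[-0.01, -0.094, -0.996], [-0.001, -0.996, 0.094], [-1.0, 0.002, 0.01]]
force: [-0.1, 0.6, 0.6]
width: 0.138
t: 9.25
eef_pos: [0.5501, 0.09, 0.0233]
tool_rot: [[-0.01, -0.094, -0.996], [-0.001, -0.996, 0.094], [-1.0, 0.002, 0.01]]
force: [0.3, 0.5, 0.4]
width: 0.138
```

View pics/s3z.png

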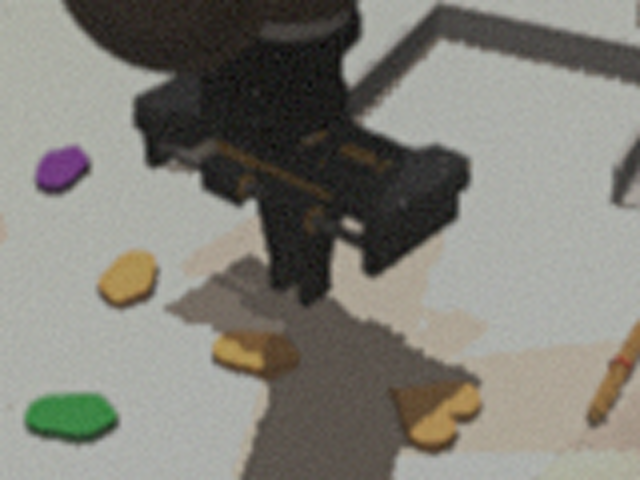

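```bash
python3 -m creep '[[[0,0,0],[0,0,-1],0.14],[[0,0,0],[0,0,-1],0.14],[[0,0,0],[0,0,0],0.14],[[0,0,0],[0,0,0],0.14],[[0,0,0],[0,0,0],0.14],[[0,0,0],[0,0,0],0.14],[[0,0,0],[0,0,0],0.14],[[0,0,0],[0,0,0],0.14],[[0,0,0],[0,0,0],0.14],[[0,0,0],[0,0,0],0.14]]'
python3 - <<'E'
from h import *
d=cam('scene');s=manip.sense();p=np.array(s['eef_pos'])
for z in(0,.005,.01):print(z,(proj(d,[p[0],p[1]+.0095,z])-[180,140])*4)
print((proj(d,[p[0]-.011,p[1]+.0095,0])-[180,140])*4, s['force'])
E
```

```text
t: 10.55
eef_pos: [0.5502, 0.09, 0.0212]
tool_rot: [[-0.01, -0.094, -0.996], [-0.001, -0.996, 0.094], [-1.0, 0.002, 0.01]]
force: [0.0, -0.3, 0.4]
width: 0.141
0 [291.30696937 332.03098101]
0.005 [291.10318189 325.54020739]
0.01 [290.89807025 319.00725814]
[306.03450646 338.77460842] [ 0.38763925  0.50679853 -0.03828644]
```

Run:
```python
from h import *
d=cam('scene','scene4.png')
print('A',(proj(d,[.554,.131,.006])-[180,140])*4,'heart',(proj(d,[.442,.115,.006])-[180,140])*4,'guard end',(proj(d,[.657,-.1,.033])-[180,140])*4)
t=cv2.imread('pics/scene4.png')[160:250,200:320];cv2.imwrite('pics/s4z.png',cv2.resize(t,None,fx=6,fy=6,interpolation=cv2.INTER_CUBIC))
w=cam('wrist','wrist4.png');t=cv2.imread('pics/wrist4.png')[150:330,160:360];cv2.imwrite('pics/w4z.png',cv2.resize(t,None,fx=3,fy=3,interpolation=cv2.INTER_CUBIC))
s=manip.sense();p=np.array(s['eef_pos']);c=-np.array(w['R']).T@w['t'];print(p,c,c-p)
```

```text
A [253.42164768 349.49725645] heart [429.65594036 409.23512207] guard end [339.31996661  94.64557824]
[0.55014676 0.08998414 0.02117723] [0.54364639 0.00900335 0.18663628] [-0.00650037 -0.08098079  0.16545905]
```

View pics/s4z.png

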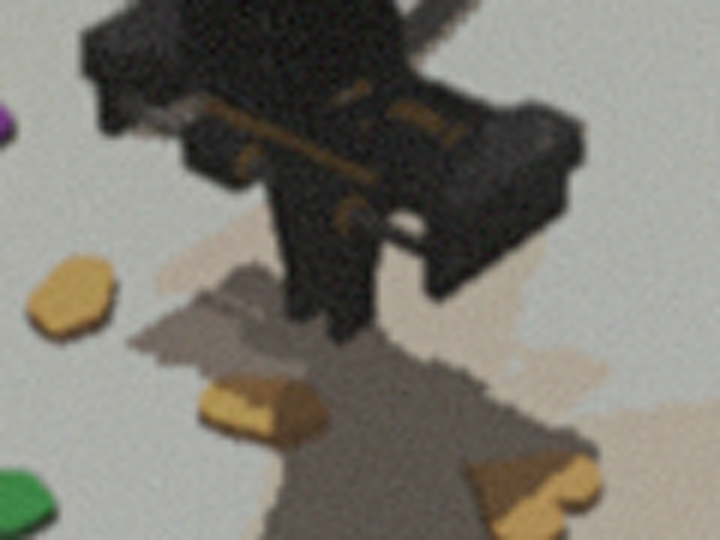

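View pics/w4z.png

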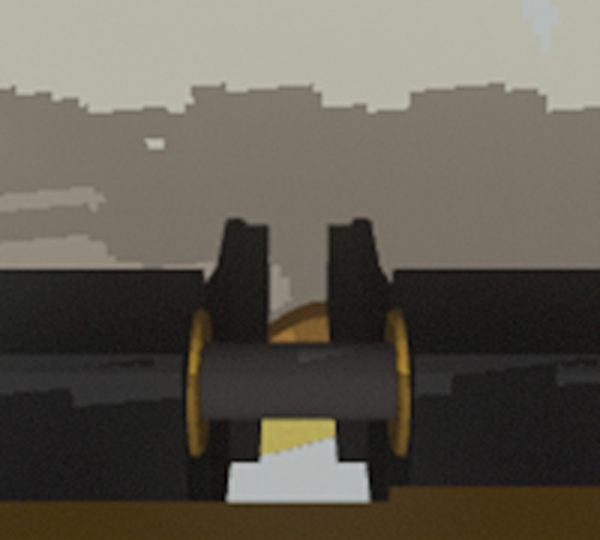

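Run:
```python
from h import *
d=cam('wrist')
R=np.array(d['R']);p1=np.array([.5554,.1777,.0564]);c=p1+[-0.0065,-.081,.1655]
d['t']=-R@c
im=cv2.cvtColor(cv2.imread('pics/wrist1.png'),cv2.COLOR_BGR2RGB);hsv=cv2.cvtColor(im,cv2.COLOR_RGB2HSV)
m=((hsv[...,1]>100)&(hsv[...,2]>60)).astype(np.uint8);m[230:]=0
cs,_=cv2.findContours(m,cv2.RETR_EXTERNAL,cv2.CHAIN_APPROX_NONE)
for zz in(.006,.0,.03,-.025):
  for c in cs:
    if cv2.contourArea(c)<300: continue
    w=np.array([ray(d,*q[0],z=zz)[:2]*1000 for q in c],np.float32);r=cv2.minAreaRect(w)
    print(zz,np.round(r[0]),np.round(r[1]),cv2.boundingRect(c))
s=cam('scene')
for u,v in((250,213),(257,216)):
    print(ray(s,u,v,0),ray(s,u,v,.025))
```

```text
0.006 [662. 128.] [33. 37.] (85, 138, 53, 43)
0.006 [553. 132.] [52. 33.] (225, 125, 63, 52)
0.006 [435. 114.] [48. 50.] (364, 73, 69, 77)
0.0 [665. 129.] [34. 38.] (85, 138, 53, 43)
0.0 [553. 133.] [53. 34.] (225, 125, 63, 52)
0.0 [432. 115.] [50. 51.] (364, 73, 69, 77)
0.03 [650. 125.] [29. 33.] (85, 138, 53, 43)
0.03 [552. 128.] [46. 29.] (225, 125, 63, 52)
0.03 [448. 112.] [43. 44.] (364, 73, 69, 77)
-0.025 [678. 133.] [38. 42.] (85, 138, 53, 43)
-0.025 [553. 137.] [59. 38.] (225, 125, 63, 52)
-0.025 [419. 117.] [55. 57.] (364, 73, 69, 77)
[0.57953362 0.07218524 0.        ] [0.55930012 0.09750653 0.025     ]
[0.55814504 0.07185029 0.        ] [0.53884413 0.09718618 0.025     ]
```

Rays from the scene camera put the fingertips at about z = 25 mm with the TCP at 21 mm, and the wrist view agrees. So with the fingers nearly shut, the tips reach hardly past the TCP. I keep lowering, with an eye on the force.

```bash
python3 -m creep '[[[0,0,0],[0,0,-2],0.14],[[0,0,0],[0,0,-2],0.14],[[0,0,0],[0,0,-2],0.14],[[0,0,0],[0,0,-2],0.14],[[0,0,0],[0,0,-2],0.14],[[0,0,0],[0,0,0],0.14],[[0,0,0],[0,0,0],0.14],[[0,0,0],[0,0,0],0.14],[[0,0,0],[0,0,0],0.14],[[0,0,0],[0,0,0],0.14]]'
python3 - <<'E'
from h import *
d=cam('scene','scene5.png')
t=cv2.imread('pics/scene5.png')[160:250,200:320];cv2.imwrite('pics/s5z.png',cv2.resize(t,None,fx=6,fy=6,interpolation=cv2.INTER_CUBIC))
E
```

```text
t: 12.05
eef_pos: [0.5502, 0.09, 0.0104]
tool_rot: [[-0.01, -0.094, -0.996], [-0.001, -0.996, 0.094], [-1.0, 0.002, 0.01]]
force: [0.7, 0.3, -0.7]
width: 0.136
```

View pics/s5z.png

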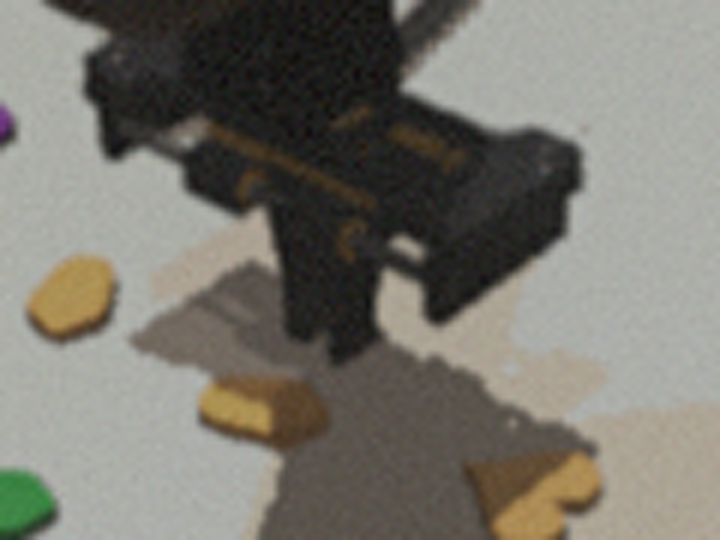

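```bash
python3 - <<'E'
from h import *
d=cam('scene')
for z in(0,.03,.04,.05,.06,.07): print(z,ray(d,271.6,213.3,z),ray(d,256,219,z-.03))
E
python3 -m creep '[[[0,0,0],[0,0,-2],0.14],[[0,0,0],[0,0,-2],0.14],[[0,0,0],[0,0,-2],0.14],[[0,0,0],[0,0,-1],0.14],[[0,0,0],[0,0,-1],0.14],[[0,0,0],[0,0,0],0.14],[[0,0,0],[0,0,0],0.14],[[0,0,0],[0,0,0],0.14],[[0,0,0],[0,0,0],0.14],[[0,0,0],[0,0,0],0.14]]'
```

```text
0 [0.53501753 0.04229307 0.        ] [ 0.57601004  0.05290938 -0.03      ]
0.03 [0.51306653 0.07424265 0.03      ] [0.55311227 0.08274254 0.        ]
0.04 [0.50574953 0.08489251 0.04      ] [0.54547969 0.09268693 0.01      ]
0.05 [0.49843253 0.09554237 0.05      ] [0.5378471  0.10263132 0.02      ]
0.06 [0.49111553 0.10619223 0.06      ] [0.53021451 0.1125757  0.03      ]
0.07 [0.48379852 0.11684209 0.07      ] [0.52258192 0.12252009 0.04      ]
t: 13.4
eef_pos: [0.5502, 0.09, 0.0018]
tool_rot: [[-0.01, -0.094, -0.996], [-0.001, -0.996, 0.094], [-1.0, 0.002, 0.01]]
force: [0.2, 0.5, 0.2]
width: 0.141
```

```bash
python3 -m creep '[[[0,0,0],[0,0,-1],0.14],[[0,0,0],[0,0,-1],0.14],[[0,0,0],[0,0,0],0.14],[[0,0,0],[0,0,0],0.14],[[0,0,0],[0,0,0],0.14],[[0,0,0],[0,0,0],0.14],[[0,0,0],[0,0,0],0.14],[[0,0,0],[0,0,0],0.14],[[0,0,0],[0,0,0],0.14],[[0,0,0],[0,0,0],0.14]]'
python3 - <<'E'
from h import *
d=cam('scene','scene6.png')
t=cv2.imread('pics/scene6.png')[160:250,200:320];cv2.imwrite('pics/s6z.png',cv2.resize(t,None,fx=6,fy=6,interpolation=cv2.INTER_CUBIC))
E
```

```text
t: 14.65
eef_pos: [0.5502, 0.09, -0.0003]
tool_rot: [[-0.01, -0.094, -0.996], [-0.001, -0.996, 0.094], [-1.0, 0.002, 0.01]]
force: [0.6, 0.0, 0.6]
width: 0.142
```

View pics/s6z.png

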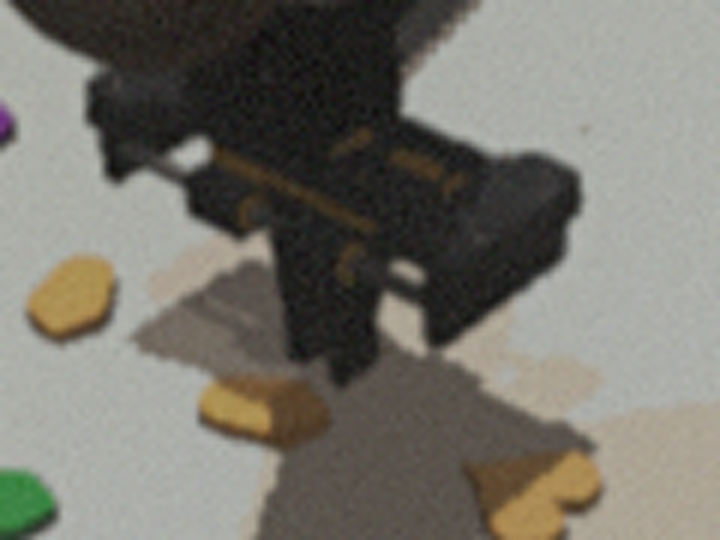

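```bash
python3 -m creep '[[[0,0,0],[0,0,-1],0.14],[[0,0,0],[0,0,-1],0.14],[[0,0,0],[0,0,0],0.14],[[0,0,0],[0,0,0],0.14],[[0,0,0],[0,0,0],0.14],[[0,0,0],[0,0,0],0.14],[[0,0,0],[0,0,0],0.14],[[0,0,0],[0,0,0],0.14],[[0,0,0],[0,0,0],0.14],[[0,0,0],[0,0,0],0.14]]'
python3 - <<'E'
from h import *
d=cam('scene');s=manip.sense();print(s['eef_pos'],s['force'])
for u,v in ((257,224),): 
  for z in(0,.003,.006,.01): print(z,ray(d,u,v,z))
E
```

```text
t: 15.95
eef_pos: [0.5502, 0.09, -0.0022]
tool_rot: [[-0.01, -0.094, -0.996], [-0.001, -0.996, 0.094], [-1.0, 0.002, 0.01]]
force: [-0.8, -0.2, 0.7]
width: 0.145
[ 0.55023757  0.09002379 -0.00220957] [-0.18931622  0.04789166  0.88373474]
0 [0.53974121 0.09672638 0.        ]
0.003 [0.53752139 0.09963653 0.003     ]
0.006 [0.53530158 0.10254668 0.006     ]
0.01 [0.53234182 0.10642688 0.01      ]
```

```bash
python3 -m creep '[[[0,0,0],[0,0,-1],0.14],[[0,0,0],[0,0,-1],0.14],[[0,0,0],[0,0,0],0.14],[[0,0,0],[0,0,0],0.14],[[0,0,0],[0,0,0],0.14],[[0,0,0],[0,0,0],0.14],[[0,0,0],[0,0,0],0.14],[[0,0,0],[0,0,0],0.14],[[0,0,0],[0,0,0],0.14],[[0,0,0],[0,0,0],0.14]]'
python3 - <<'E'
from h import *
d=cam('scene','scene7.png')
t=cv2.imread('pics/scene7.png')[190:240,230:290];cv2.imwrite('pics/s7z.png',cv2.resize(t,None,fx=11,fy=11,interpolation=cv2.INTER_CUBIC))
w=cam('wrist','wrist7.png')
E
```

```text
t: 17.25
eef_pos: [0.5504, 0.0901, -0.0022]
tool_rot: [[-0.01, -0.093, -0.996], [-0.001, -0.996, 0.093], [-1.0, 0.002, 0.01]]
force: [-0.9, 0.3, 1.5]
width: 0.135
```

View pics/s7z.png

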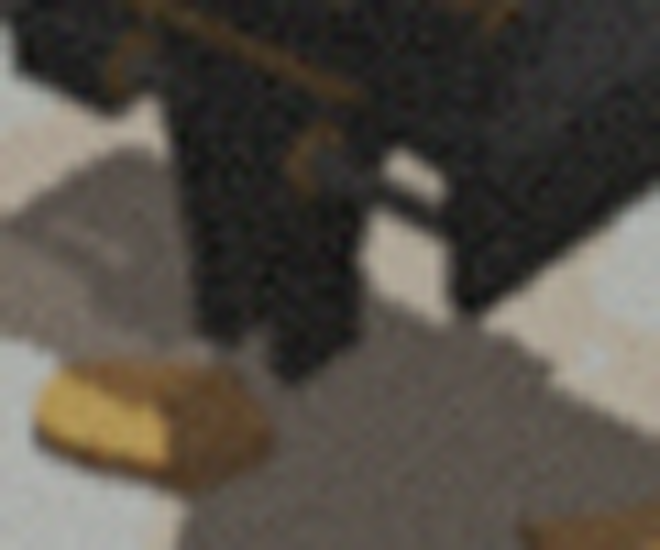

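View pics/wrist7.png

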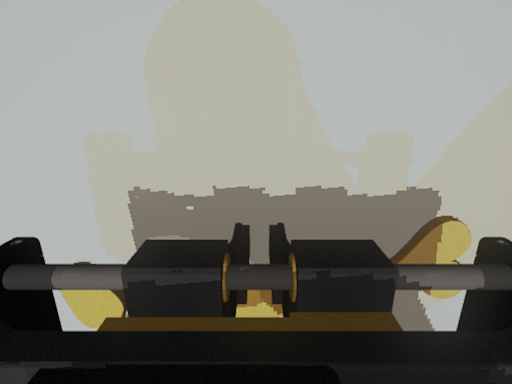

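Table contact occurs at TCP z ≈ −2 mm (force +1.5 N, no more travel), so I sweep at TCP z ≈ +0.5. Now I lift, go back over oval A and come down behind it.

```bash
python3 -m creep '[[[0,0,0],[0,0,10],0.14],[[0,0,0],[0,0,15],0.14],[[0,0,0],[1,15,10],0.14],[[0,0,0],[1,20,0],0.14],[[0,0,0],[1,20,0],0.14],[[0,0,0],[1,20,0],0.14],[[0,0,0],[1,12,0],0.14],[[0,0,0],[0,0,-10],0.14],[[0,0,0],[0,0,-10],0.14],[[0,0,0],[0,0,0],0.14]]'
```

```text
t: 18.6
eef_pos: [0.5546, 0.1841, 0.0124]
tool_rot: [[-0.012, -0.092, -0.996], [-0.002, -0.996, 0.092], [-1.0, 0.003, 0.011]]
force: [0.8, 0.2, 0.0]
width: 0.139
```

```bash
python3 -m creep '[[[0,0,0],[0,0,-6],0.14],[[0,0,0],[0,0,-4],0.14],[[0,0,0],[0,0,-1.5],0.14],[[0,0,0],[0,-6,0],0.14],[[0,0,0],[0,-6,0],0.14],[[0,0,0],[-0.3,-5,0],0.14],[[0,0,0],[-0.3,-5,0],0.14],[[0,0,0],[-0.5,-7,0],0.14],[[0,0,0],[-0.8,-10,0],0.14],[[0,0,0],[-0.8,-10,0],0.14]]'
python3 - <<'E'
from h import *
for n in ('scene','wrist'): cam(n,n+'8.png')
a=np.hstack([cv2.resize(cv2.imread('pics/%s8.png'%n)[130:300,100:400],(400,227)) for n in('scene','wrist')]); cv2.imwrite('pics/m8.png',a)
E
```

```text
t: 19.85
eef_pos: [0.5522, 0.1309, 0.0008]
tool_rot: [[-0.011, -0.093, -0.996], [-0.002, -0.996, 0.093], [-1.0, 0.003, 0.01]]
force: [-0.2, 0.4, 0.6]
width: 0.142
```

View pics/m8.png

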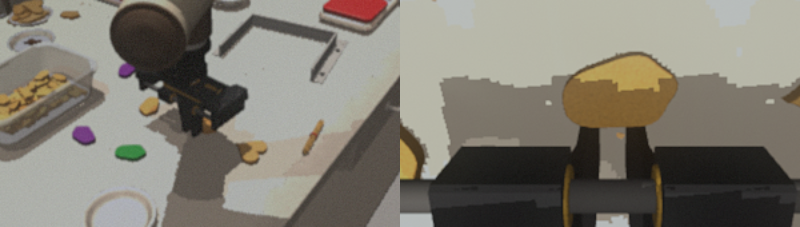

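Oval A now rides squarely against both fingertips, centred at (620,90) in the montage. I continue the sweep.

```bash
python3 -m creep '[[[0,0,0],[-0.8,-10,0],0.14],[[0,0,0],[-0.8,-10,0],0.14],[[0,0,0],[-0.8,-10,0],0.14],[[0,0,0],[-0.8,-10,0],0.14],[[0,0,0],[-0.8,-10,0],0.14],[[0,0,0],[-0.8,-10,0],0.14],[[0,0,0],[-0.8,-10,0],0.14],[[0,0,0],[-0.8,-10,0],0.14],[[0,0,0],[-0.8,-10,0],0.14],[[0,0,0],[-0.8,-10,0],0.14]]'
python3 -m creep '[[[0,0,0],[-0.8,-10,0],0.14],[[0,0,0],[-0.8,-10,0],0.14],[[0,0,0],[-0.8,-10,0],0.14],[[0,0,0],[-0.8,-10,0],0.14],[[0,0,0],[-0.8,-10,0],0.14],[[0,0,0],[-0.8,-10,0],0.14],[[0,0,0],[-0.8,-10,0],0.14],[[0,0,0],[-0.8,-10,0],0.14],[[0,0,0],[-0.8,-10,0],0.14],[[0,0,0],[-0.8,-10,0],0.14]]'
python3 - <<'E'
from h import *
for n in ('scene','wrist'): cam(n,n+'9.png')
a=np.hstack([cv2.resize(cv2.imread('pics/%s9.png'%n)[100:300,100:450],(400,227)) for n in('scene','wrist')]); cv2.imwrite('pics/m9.png',a)
E
```

```text
t: 21.2
eef_pos: [0.5435, 0.0237, 0.0008]
tool_rot: [[-0.011, -0.094, -0.996], [-0.002, -0.996, 0.094], [-1.0, 0.003, 0.011]]
force: [0.3, -0.4, -0.2]
width: 0.137
t: 22.45
eef_pos: [0.5349, -0.0834, 0.0008]
tool_rot: [[-0.011, -0.094, -0.996], [-0.002, -0.996, 0.094], [-1.0, 0.003, 0.01]]
force: [-0.7, -0.4, -0.2]
width: 0.143
```

View pics/m9.png

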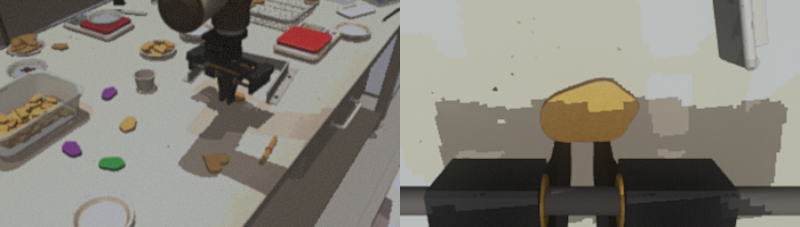

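```bash
python3 -m creep '[[[0,0,0],[-0.8,-10,0],0.14],[[0,0,0],[-0.8,-10,0],0.14],[[0,0,0],[-0.8,-10,0],0.14],[[0,0,0],[-0.8,-10,0],0.14],[[0,0,0],[-0.8,-10,0],0.14],[[0,0,0],[-0.8,-10,0],0.14],[[0,0,0],[-0.8,-10,0],0.14],[[0,0,0],[-0.8,-10,0],0.14],[[0,0,0],[-0.5,-8,0],0.14],[[0,0,0],[-0.4,-6,0],0.14]]'
python3 -m creep '[[[0,0,0],[0,-4,0],0.14],[[0,0,0],[0,-2,0],0.14],[[0,0,0],[0,0,0],0.14],[[0,0,0],[0,6,0],0.14],[[0,0,0],[0,12,0],0.14],[[0,0,0],[0,10,10],0.14],[[0,0,0],[0,0,25],0.14],[[0,0,0],[0,0,25],0.14],[[0,0,0],[0,10,25],0.14],[[0,0,0],[5,20,0],0.14]]'
```

```text
t: 23.8
eef_pos: [0.527, -0.184, 0.0008]
tool_rot: [[-0.011, -0.095, -0.995], [-0.002, -0.996, 0.095], [-1.0, 0.003, 0.01]]
force: [0.2, -0.1, -0.2]
width: 0.14
t: 25.05
eef_pos: [0.5321, -0.1269, 0.0912]
tool_rot: [[-0.009, -0.092, -0.996], [-0.002, -0.996, 0.092], [-1.0, 0.003, 0.009]]
force: [-0.5, -0.1, -0.1]
width: 0.139
```

```bash
python3 -m creep '[[[0,0,-0.015],[14,30,0],0.25],[[0,0,-0.015],[14,30,0],0.25],[[0,0,-0.015],[14,30,0],0.25],[[0,0,-0.015],[14,30,0],0.25],[[0,0,-0.015],[14,30,0],0.25],[[0,0,-0.015],[14,30,0],0.25],[[0,0,-0.015],[14,30,0],0.25],[[0,0,-0.015],[14,30,0],0.25],[[0,0,0],[14,27,-10],0.25],[[0,0,0],[10,20,-10],0.25]]'
python3 - <<'E'
from h import *
for n in ('top','wrist'): cam(n,n+'10.png')
a=np.hstack([cv2.resize(cv2.imread('pics/%s10.png'%n),(400,300)) for n in('top','wrist')]); cv2.imwrite('pics/m10.png',a)
d=cam('wrist');p=np.array(manip.sense()['eef_pos'])
im=d['img'];hsv=cv2.cvtColor(im,cv2.COLOR_RGB2HSV)
m=((hsv[...,1]>100)&(hsv[...,2]>60)).astype(np.uint8);m[250:]=0
cs,_=cv2.findContours(m,cv2.RETR_EXTERNAL,cv2.CHAIN_APPROX_NONE)
for c in cs:
    if cv2.contourArea(c)<300: continue
    w=np.array([ray(d,*q[0],z=.006)[:2]*1000 for q in c],np.float32);r=cv2.minAreaRect(w)
    print(np.round(r[0]),np.round(r[1]),cv2.boundingRect(c),w[:,1].max())
d=cam('top');im=d['img'];hsv=cv2.cvtColor(im,cv2.COLOR_RGB2HSV)
m=((hsv[...,1]>90)&(hsv[...,2]>60)).astype(np.uint8);m[:140]=0;m[250:]=0;m[:,:330]=0;m[:,440:]=0
cs,_=cv2.findContours(m,cv2.RETR_EXTERNAL,cv2.CHAIN_APPROX_NONE)
for c in cs:
    w=np.array([ray(d,*q[0],z=.006)[:2]*1000 for q in c],np.float32);r=cv2.minAreaRect(w); print('top',r,cv2.boundingRect(c))
print(p)
E
```

```text
t: 26.3
eef_pos: [0.6705, 0.1794, 0.0816]
tool_rot: [[0.003, -0.206, -0.979], [0.002, -0.979, 0.206], [-1.0, -0.003, -0.002]]
force: [-0.5, -0.5, -0.4]
width: 0.249
[599. 225.] [21. 39.] (322, 218, 43, 22) 239.27979
[847. 177.] [34. 79.] (30, 216, 88, 34) 202.03807
[661. 121.] [33. 51.] (228, 102, 50, 56) 144.90701
[790.  48.] [36. 32.] (53, 47, 43, 51) 68.339676
[464. 115.] [17. 32.] (488, 46, 24, 44) 130.78049
top ((520.818359375, -216.01483154296875), (32.837745666503906, 48.64013671875), 88.39009094238281) (387, 210, 16, 23)
[0.66976355 0.17835543 0.08045451]
```

View pics/m10.png

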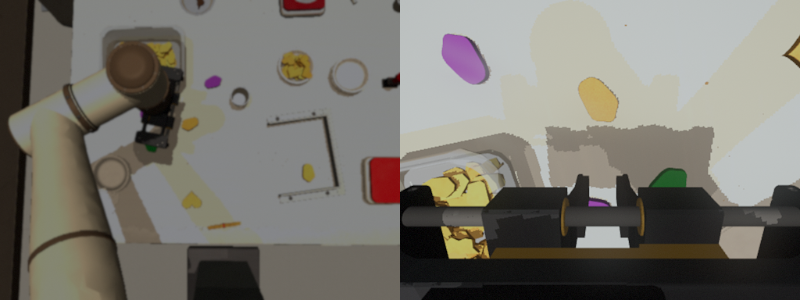

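Run:
```python
from h import *
d=cam('top')
for z in(0,.03,.06): print(z,ray(d,238,112,z),ray(d,235,95,z))
t=cv2.imread('pics/top0.png')[25:135,115:260];cv2.imwrite('pics/t0z.png',cv2.resize(t,None,fx=5,fy=5,interpolation=cv2.INTER_CUBIC))
t=cv2.imread('pics/scene0.png')[155:255,55:185];cv2.imwrite('pics/s0z.png',cv2.resize(t,None,fx=5,fy=5,interpolation=cv2.INTER_CUBIC))
```

```text
0 [0.77191575 0.13274644 0.        ] [0.81234864 0.13998581 0.        ]
0.03 [0.76270511 0.13022911 0.03      ] [0.801806   0.13722999 0.03      ]
0.06 [0.75349448 0.12771178 0.06      ] [0.79126335 0.13447417 0.06      ]
```

View pics/t0z.png

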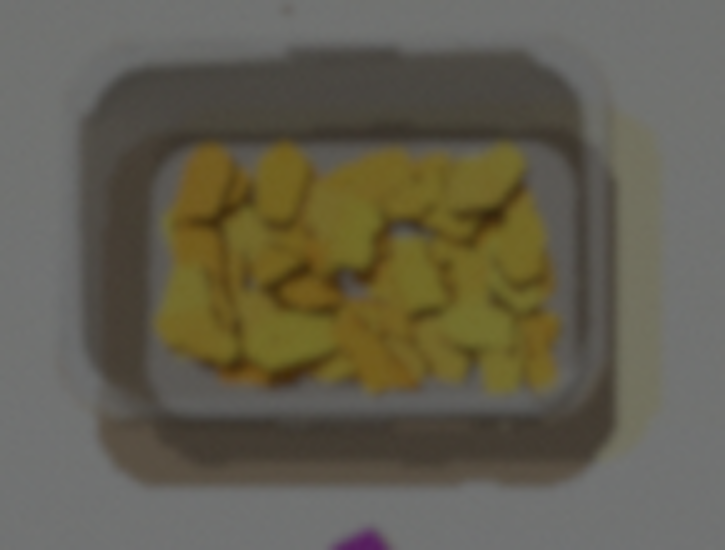

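View pics/s0z.png

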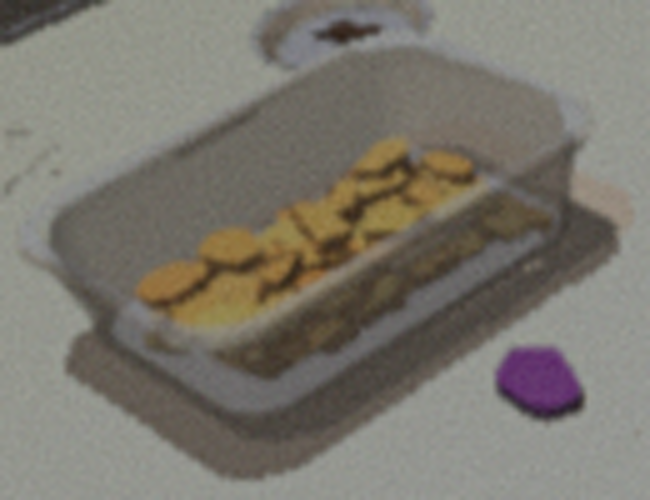

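Run:
```python
from h import *
d=cam('scene');t=cam('top')
b=ray(d,168,202,0);print('base',b)
for z in(.04,.05,.06,.07,.08): print(z,ray(d,171,181,z), 'top rim corner',ray(t,115+605/5,25+412/5,z),'back rim', ray(t,115+600/5,25+45/5,z))
s=cv2.imread('pics/scene8.png')
```

```text
base [0.78265852 0.15808244 0.        ]
0.04 [0.80014762 0.12307413 0.04      ] top rim corner [0.77008129 0.1338878  0.04      ] back rim [0.93949503 0.13735884 0.04      ]
0.05 [0.78731099 0.13300813 0.05      ] top rim corner [0.7668911  0.13299703 0.05      ] back rim [0.934359  0.1364282 0.05     ]
0.06 [0.77447437 0.14294213 0.06      ] top rim corner [0.7637009  0.13210626 0.06      ] back rim [0.92922296 0.13549757 0.06      ]
0.07 [0.76163775 0.15287613 0.07      ] top rim corner [0.7605107  0.13121549 0.07      ] back rim [0.92408692 0.13456693 0.07      ]
0.08 [0.74880112 0.16281013 0.08      ] top rim corner [0.75732051 0.13032472 0.08      ] back rim [0.91895089 0.13363629 0.08      ]
```

The tray rim (about 60 mm high, x ≥ 0.76) would come close under the gripper body if I swept B straight from here. So I first nudge B toward −x from its far side, with the gripper turned so its body stays clear of the tray and cup.

```bash
python3 -m creep '[[[0,0,-0.1134],[3,-5,0],0.25],[[0,0,-0.1134],[3,-5,0],0.25],[[0,0,-0.1134],[3,-5,0],0.25],[[0,0,-0.1134],[3,-5,0],0.25],[[0,0,-0.1134],[3,-5,0],0.25],[[0,0,-0.1134],[3,-5,0],0.25],[[0,0,-0.1134],[3,-5,0],0.25],[[0,0,-0.1134],[3,-5,0],0.25],[[0,0,-0.1134],[3,-5,0],0.25],[[0,0,-0.1134],[3,-5,0],0.25]]'
python3 - <<'E'
from h import *
for n in ('scene','wrist'): cam(n,n+'11.png')
a=np.hstack([cv2.resize(cv2.imread('pics/%s11.png'%n),(400,300)) for n in('scene','wrist')]); cv2.imwrite('pics/m11.png',a)
d=cam('wrist');im=d['img'];hsv=cv2.cvtColor(im,cv2.COLOR_RGB2HSV)
m=((hsv[...,1]>100)&(hsv[...,2]>60)).astype(np.uint8);m[250:]=0
cs,_=cv2.findContours(m,cv2.RETR_EXTERNAL,cv2.CHAIN_APPROX_NONE)
for c in cs:
    if cv2.contourArea(c)<300: continue
    w=np.array([ray(d,*q[0],z=.006)[:2]*1000 for q in c],np.float32);r=cv2.minAreaRect(w)
    print(np.round(r[0]),np.round(r[1]),round(r[2]),cv2.boundingRect(c),w.max(0))
print(manip.sense()['q'])
E
```

```text
t: 27.9
eef_pos: [0.6998, 0.1152, 0.0885]
tool_rot: [[0.007, -0.984, -0.177], [-0.002, -0.177, 0.984], [-1.0, -0.006, -0.003]]
force: [-0.1, 0.1, 0.3]
width: 0.251
[700. 252.] [33. 48.] 73 (378, 197, 43, 48) [725.1443 267.3874]
[661. 121.] [34. 50.] 14 (245, 136, 57, 40) [680.4758  145.05109]
[603. 235.] [51. 33.] 21 (399, 82, 41, 61) [626.0707  255.35104]
[ 0.39278923  0.62394956  0.06916464  0.00547304 -1.01049299 -1.78312892]
```

View pics/m11.png

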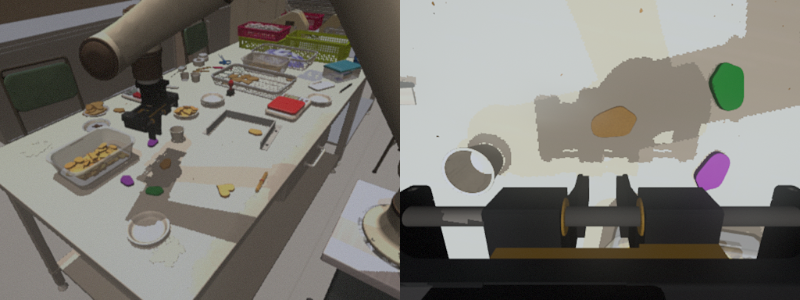

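```bash
python3 -m creep '[[[0,0,0],[3,5,-10],0.25],[[0,0,0],[2,5,-15],0.25],[[0,0,0],[2,4,-15],0.25],[[0,0,0],[0,0,-15],0.25],[[0,0,0],[0,0,-12],0.25],[[0,0,0],[0,0,-8],0.25],[[0,0,0],[0,0,-5],0.25],[[0,0,0],[0,0,-3],0.25],[[0,0,0],[0,0,0],0.25],[[0,0,0],[0,0,0],0.25]]'
python3 -c "
from h import *
cam('wrist','wrist12.png')"
```

```text
t: 29.3
eef_pos: [0.7065, 0.1306, -0.0012]
tool_rot: [[0.006, -0.983, -0.186], [-0.003, -0.186, 0.983], [-1.0, -0.005, -0.004]]
force: [0.1, -0.1, -0.1]
width: 0.249
```

View pics/wrist12.png

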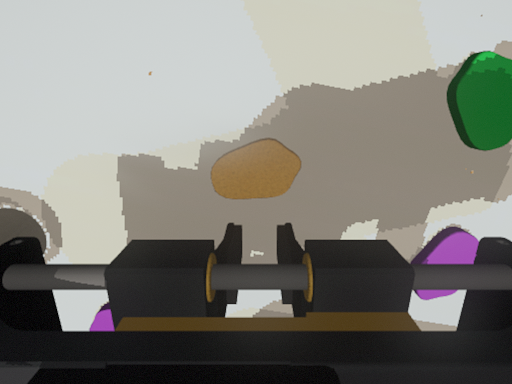

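```bash
python3 -m creep '[[[0,0,0],[0,0,1.5],0.25],[[0,0,0],[-5,-1,0],0.25],[[0,0,0],[-5,-1,0],0.25],[[0,0,0],[-5,-1,0],0.25],[[0,0,0],[-7,-1.3,0],0.25],[[0,0,0],[-10,-2,0],0.25],[[0,0,0],[-10,-2,0],0.25],[[0,0,0],[-10,-2,0],0.25],[[0,0,0],[-10,-2,0],0.25],[[0,0,0],[-10,-2,0],0.25]]'
python3 -m creep '[[[0,0,0],[-10,-2,0],0.25],[[0,0,0],[-8,-1.5,0],0.25],[[0,0,0],[-5,-1,0],0.25],[[0,0,0],[-2,0,0],0.25],[[0,0,0],[0,0,0],0.25],[[0,0,0],[6,1,0],0.25],[[0,0,0],[12,2,0],0.25],[[0,0,0],[8,2,10],0.25],[[0,0,0],[0,0,25],0.25],[[0,0,0],[0,0,25],0.25]]'
python3 - <<'E'
from h import *
d=cam('wrist','wrist13.png');im=d['img'];hsv=cv2.cvtColor(im,cv2.COLOR_RGB2HSV)
m=((hsv[...,1]>100)&(hsv[...,2]>60)).astype(np.uint8);m[250:]=0
cs,_=cv2.findContours(m,cv2.RETR_EXTERNAL,cv2.CHAIN_APPROX_NONE)
for c in cs:
    if cv2.contourArea(c)<300: continue
    w=np.array([ray(d,*q[0],z=.006)[:2]*1000 for q in c],np.float32);r=cv2.minAreaRect(w)
    print(np.round(r[0]),np.round(r[1]),round(r[2]),cv2.boundingRect(c),w.min(0),w.max(0))
E
```

```text
t: 30.6
eef_pos: [0.6294, 0.1153, 0.0013]
tool_rot: [[0.007, -0.983, -0.186], [-0.002, -0.186, 0.983], [-1.0, -0.006, -0.003]]
force: [-0.6, 0.0, -0.3]
width: 0.252
t: 31.85
eef_pos: [0.6316, 0.1158, 0.0619]
tool_rot: [[0.005, -0.983, -0.186], [-0.004, -0.186, 0.983], [-1.0, -0.004, -0.004]]
force: [0.6, 0.3, 1.0]
width: 0.249
[603. 235.] [52. 33.] 21 (386, 170, 42, 58) [579.2579 215.7893] [626.51294 255.4654 ]
[575. 109.] [33. 46.] 7 (232, 116, 62, 44) [557.92017  87.0277 ] [593.3152  131.29637]
```

View pics/wrist13.png

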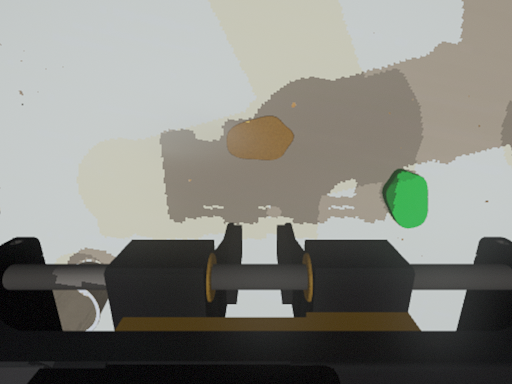

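B is now at (575,109), in line with the guard mouth. Next I turn the gripper and come down behind B's +y end.

```bash
python3 -m creep '[[[0,0,0.148],[-6,4,0],0.25],[[0,0,0.148],[-6,4,0],0.25],[[0,0,0.148],[-6,4,0],0.25],[[0,0,0.148],[-6,4,0],0.25],[[0,0,0.148],[-6,4,0],0.25],[[0,0,0.148],[-6,4,0],0.25],[[0,0,0.148],[-6,4,0],0.25],[[0,0,0.148],[-6,4,0],0.25],[[0,0,0.148],[-6,4,0],0.25],[[0,0,0.148],[-6,4,0],0.25]]'
python3 - <<'E'
from h import *
d=cam('wrist','wrist14.png');im=d['img'];hsv=cv2.cvtColor(im,cv2.COLOR_RGB2HSV)
m=((hsv[...,1]>100)&(hsv[...,2]>60)).astype(np.uint8);m[250:]=0
cs,_=cv2.findContours(m,cv2.RETR_EXTERNAL,cv2.CHAIN_APPROX_NONE)
for c in cs:
    if cv2.contourArea(c)<300: continue
    w=np.array([ray(d,*q[0],z=.006)[:2]*1000 for q in c],np.float32);r=cv2.minAreaRect(w)
    print(np.round(r[0]),np.round(r[1]),round(r[2]),cv2.boundingRect(c),w.min(0),w.max(0))
E
```

```text
t: 33.15
eef_pos: [0.5814, 0.16, 0.0735]
tool_rot: [[0.007, 0.145, -0.989], [0.024, -0.989, -0.145], [-1.0, -0.023, -0.01]]
force: [0.6, 0.4, 0.0]
width: 0.251
[435. 114.] [49. 52.] 47 (399, 140, 66, 65) [418.8427   86.52149] [470.3303  142.19135]
[575. 106.] [33. 51.] 8 (256, 106, 41, 64) [557.8009   81.31652] [593.2335  131.40048]
[778.  58.] [41. 19.] 82 (0, 0, 27, 61) [769.64343  37.82565] [789.8203   78.14571]
```

View pics/wrist14.png

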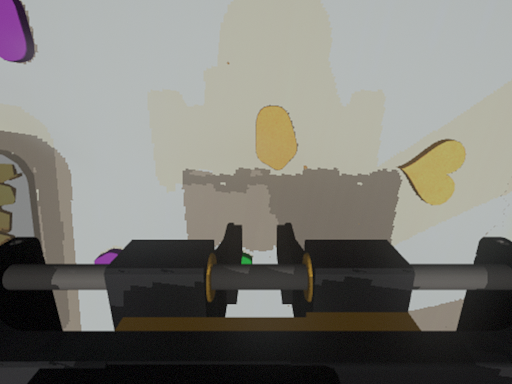

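```bash
python3 -m creep '[[[0,0,-0.02],[-4,0,-10],0.25],[[0,0,-0.02],[-4,0,-14],0.25],[[0,0,0],[-1,0,-14],0.25],[[0,0,0],[0,0,-12],0.25],[[0,0,0],[0,0,-10],0.25],[[0,0,0],[0,0,-6],0.25],[[0,0,0],[0,0,-3],0.25],[[0,0,0],[0,0,-1],0.25],[[0,0,0],[0,0,0],0.25],[[0,0,0],[0,0,0],0.25]]'
python3 -c "
from h import *
cam('wrist','wrist15.png')"
```

```text
t: 34.45
eef_pos: [0.5726, 0.1602, -0.0013]
tool_rot: [[0.008, 0.1, -0.995], [0.024, -0.995, -0.1], [-1.0, -0.023, -0.011]]
force: [-0.4, 0.1, 0.3]
width: 0.251
```

View pics/wrist15.png

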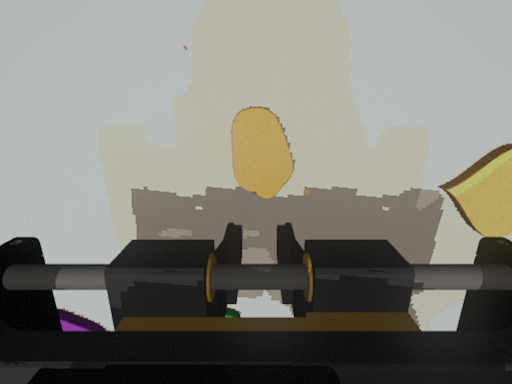

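```bash
python3 -m creep '[[[0,0,0],[0,0,1.5],0.25],[[0,0,0],[0.5,-5,0],0.25],[[0,0,0],[0.5,-5,0],0.25],[[0,0,0],[0.5,-5,0],0.25],[[0,0,0],[0.5,-5,0],0.25],[[0,0,0],[0.6,-6,0],0.25],[[0,0,0],[0.8,-8,0],0.25],[[0,0,0],[1,-10,0],0.25],[[0,0,0],[1,-10,0],0.25],[[0,0,0],[1,-10,0],0.25]]'
python3 -c "
from h import *
cam('wrist','wrist16.png')"
```

```text
t: 35.75
eef_pos: [0.5795, 0.0919, 0.0007]
tool_rot: [[0.009, 0.1, -0.995], [0.024, -0.995, -0.1], [-1.0, -0.023, -0.011]]
force: [-0.7, -0.3, 0.6]
width: 0.251
```

View pics/wrist16.png

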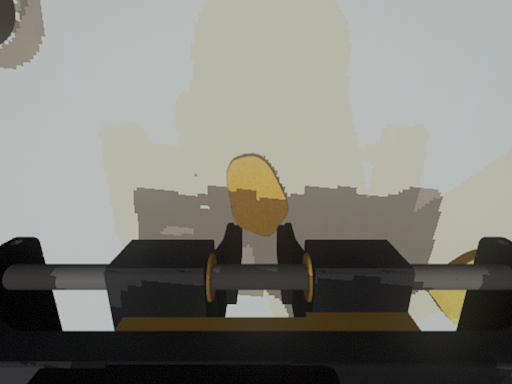

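Oval B is cradled by the two tips at (257,195) and moving along. The heart stays clear on the right. I continue.

```bash
python3 -m creep '[[[0,0,0],[0.9,-10,0],0.25],[[0,0,0],[0.9,-10,0],0.25],[[0,0,0],[0.9,-10,0],0.25],[[0,0,0],[0.9,-10,0],0.25],[[0,0,0],[0.9,-10,0],0.25],[[0,0,0],[0.9,-10,0],0.25],[[0,0,0],[0.9,-10,0],0.25],[[0,0,0],[0.9,-10,0],0.25],[[0,0,0],[0.9,-10,0],0.25],[[0,0,0],[0.9,-10,0],0.25]]'
python3 -c "
from h import *
cam('wrist','wrist17.png')"
```

```text
t: 37.05
eef_pos: [0.589, -0.016, 0.0007]
tool_rot: [[0.009, 0.099, -0.995], [0.024, -0.995, -0.099], [-1.0, -0.023, -0.011]]
force: [-0.1, 0.3, 0.3]
width: 0.251
```

View pics/wrist17.png

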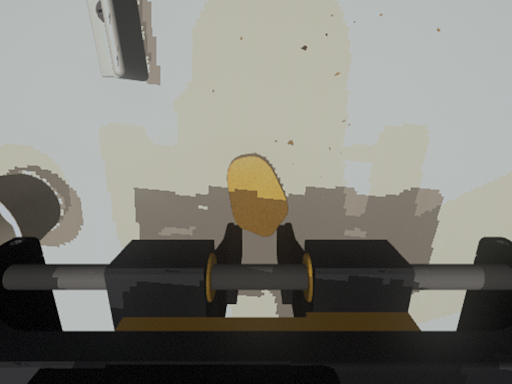

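```bash
python3 -m creep '[[[0,0,0],[0.8,-10,0],0.25],[[0,0,0],[0.8,-10,0],0.25],[[0,0,0],[0.8,-10,0],0.25],[[0,0,0],[0.8,-10,0],0.25],[[0,0,0],[0.8,-10,0],0.25],[[0,0,0],[0.8,-10,0],0.25],[[0,0,0],[0.8,-10,0],0.25],[[0,0,0],[0.8,-10,0],0.25],[[0,0,0],[0.8,-10,0],0.25],[[0,0,0],[0.8,-10,0],0.25]]'
python3 -m creep '[[[0,0,0],[0.8,-9,0],0.25],[[0,0,0],[0.8,-8,0],0.25],[[0,0,0],[0.6,-7,0],0.25],[[0,0,0],[0.4,-6,0],0.25],[[0,0,0],[0.3,-4,0],0.25],[[0,0,0],[0,-2,0],0.25],[[0,0,0],[0,0,0],0.25],[[0,0,0],[0,4,0],0.25],[[0,0,0],[-0.6,7,0],0.25],[[0,0,0],[-1,10,0],0.25]]'
python3 -c "
from h import *
cam('wrist','wrist18.png')"
```

```text
t: 38.35
eef_pos: [0.5975, -0.1237, 0.0006]
tool_rot: [[0.009, 0.099, -0.995], [0.023, -0.995, -0.099], [-1.0, -0.023, -0.011]]
force: [-0.5, 0.9, 0.2]
width: 0.247
t: 39.6
eef_pos: [0.5988, -0.1405, 0.0004]
tool_rot: [[0.008, 0.098, -0.995], [0.024, -0.995, -0.098], [-1.0, -0.023, -0.011]]
force: [-0.7, -0.2, 0.1]
width: 0.252
```

View pics/wrist18.png

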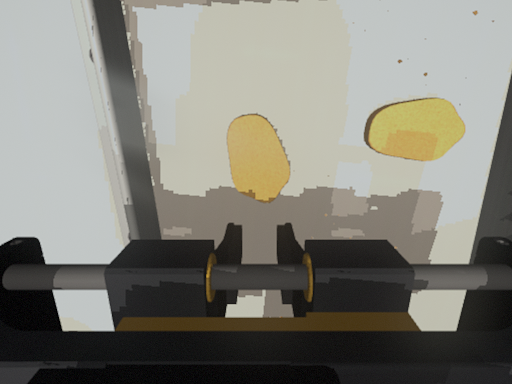

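```bash
python3 -m creep '[[[0,0,0],[0,3,8],0.25],[[0,0,0],[0,0,20],0.25],[[0,0,0],[0,0,25],0.25],[[0,0,0],[0,0,25],0.25],[[0,0,0],[0,0,25],0.25],[[0,0,0],[0,0,25],0.25],[[0,0,0],[0,0,25],0.25],[[0,0,0],[0,0,25],0.25],[[0,0,0],[0,0,20],0.25],[[0,0,0],[0,0,0],0.25]]'
python3 -m creep '[[[0,0,0],[-18,-30,0],0.25],[[0,0,0],[-18,-35,0],0.25],[[0,0,0],[-18,-35,0],0.25],[[0,0,0],[-18,-35,0],0.25],[[0,0,0],[-18,-35,0],0.25],[[0,0,0],[-18,-35,0],0.25],[[0,0,0],[-18,-35,0],0.25],[[0,0,0],[-18,-35,0],0.25],[[0,0,0],[-10,-20,0],0.25],[[0,0,0],[0,0,0],0.25]]'
python3 - <<'E'
from h import *
d=cam('top','top20.png');cam('scene','scene20.png');im=d['img'];hsv=cv2.cvtColor(im,cv2.COLOR_RGB2HSV)
m=((hsv[...,1]>90)&(hsv[...,2]>60)).astype(np.uint8)
cs,_=cv2.findContours(m,cv2.RETR_EXTERNAL,cv2.CHAIN_APPROX_NONE)
for c in cs:
    if cv2.contourArea(c)<60: continue
    (u,v),_,_=cv2.minAreaRect(c)
    if not(120<u<450 and 95<v<310): continue
    w=np.array([ray(d,*p[0],z=.006)[:2]*1000 for p in c],np.float32)
    r=cv2.minAreaRect(w); l=(w-[568.5,-193.5])@np.array([[.992,-.125],[.125,.992]])
    print((round(u),round(v)),np.round(r[0]),np.round(r[1]),'guard frame',l.min(0).round(),l.max(0).round())
E
```

```text
t: 40.9
eef_pos: [0.5982, -0.1335, 0.2108]
tool_rot: [[0.014, 0.103, -0.995], [0.023, -0.994, -0.102], [-1.0, -0.022, -0.016]]
force: [-0.2, 0.1, 0.7]
width: 0.246
t: 42.15
eef_pos: [0.4334, -0.4323, 0.1998]
tool_rot: [[-0.001, 0.103, -0.995], [0.033, -0.994, -0.103], [-0.999, -0.033, -0.002]]
force: [0.4, 0.8, 0.1]
width: 0.251
(287, 288) [374.  23.] [10. 91.] guard frame [-172.  194.] [-161.  285.]
(245, 259) [436. 115.] [44. 45.] guard frame [-108.  295.] [-64. 347.]
(394, 221) [ 521. -216.] [33. 49.] guard frame [-75. -32.] [-25.   1.]
(382, 183) [ 605. -190.] [31. 50.] guard frame [ 19. -25.] [52. 23.]
(192, 184) [603. 234.] [49. 31.] guard frame [ 65. 403.] [112. 438.]
(186, 142) [701. 250.] [47. 30.] guard frame [163. 407.] [210. 439.]
(272, 104) [788.  54.] [31. 47.] guard frame [232. 195.] [265. 241.]
```

View pics/top20.png

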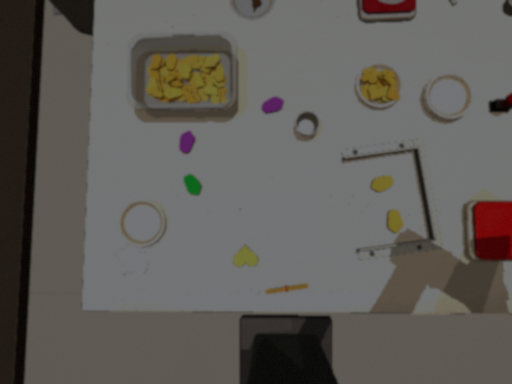

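View pics/scene20.png

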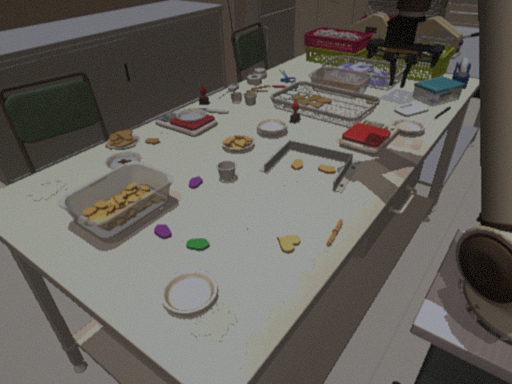

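Both ovals are in the guard at (382,183) and (394,221). The heart, ties, dish, cup and look-alikes are all where they started, and the arm is clear at z ≈ 0.2 m.

```bash
python3 -c "
from station import manip
print(manip.job_done())"
```

```text
the job is handed in; nothing more can be done
None
```

Both oval cookies are inside the guard, and the job was handed in at about 42 s. I slid them along the table with the finger opening held fixed, so nothing was pinched or lifted. The first oval went in with one straight sweep. The second was first nudged sideways, away from the cookie tray beside it, then swept in.

**Final position:** in the top view, measured in the guard's frame, the ovals reach at most y = +1 mm and +23 mm. The open edge is at +80 mm. Both are clear of the side walls by about 25 mm or more.

**Other objects:** the heart, ties and the green and purple look-alikes measured the same as at the start. The dish and cup sit at the same pixels by eye; I did not measure them again. The arm ended clear, at about 0.2 m height, with only sensor noise on the force reading.

**What disagreed:** the first sweep passed over the cookie without touching it. The fingertips did not reach the stated 25 mm ahead of the TCP. A gentle probe found the table at TCP z ≈ −2 mm, with no more than 1.5 N read at the end of any move. I redid the sweep at that height.

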